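# File the heel pattern in the empty slotted stand

### The arm

A 6-joint arm with a two-finger parallel gripper is mounted at the origin on the work surface. World frame = base frame: x ahead of the robot, y to its left, z up, the work surface at z = 0. Lengths are in m, angles in rad, forces in N, time in s.
With the tool pointing down it reaches from about 0.3 to 0.85 m from the base axis. Payload 4.2 kg.
Tool frame: the origin (TCP) lies at the very end of the fingers, on their centre line; the grasp point (between the pads) lies 19 mm behind it (manip.grip_point_offset is the distance from the TCP to the grasp point, in m); x points along the fingers, z is the direction in which the jaws open and shut, and the axes are right-handed (so a half turn about x gives the same grasp; the last joint's range is limited). The gripper opens to 91 mm and grips with 3 to 60 N. Pads are 32 mm wide; open, the fingers measure 118 mm over their backs; the gripper's body (76 mm by 178 mm) begins 60 mm behind the grasp point.
Start: joints at [-1.33, 0.32, 1.565, -0, 1.257, -0.02], TCP at [0.148, -0.556, 0.214] pointing down, gripper open.
Joint ranges: [-3.11, 3.11], [-0.84, 2.01], [0.21, 2.61], [-1.34, 4.49], [0.05, 2.63], [-2.56, 2.56]. Speed limits (rad/s): [2.57, 2.57, 3.14, 3.14, 3.14, 3.14].

### API

Orientations are given as a 3x3 rotation matrix whose columns are the frame's x, y, z axes.
In Python, from cell import manip gives the robot as it stands. The module is installed in compiled form; this text tells all that it offers. Calls block until the motion is done:
- manip.move_ptp(position, orientation): joint-space move of the TCP to a pose.
- manip.move_l(position, speed=0.15, rotation=None): straight line of the TCP; rotation=None keeps the orientation; speed is the mean speed in m/s.
- manip.movej(angles): joint-space move.
- manip.gripper_to(opening, grip_force=None): finger opening in m; grip_force is the grip in N (None keeps the last); returns when the fingers have stopped.
- manip.sleep(seconds).
- manip.solve_ik(position, orientation): joint angles nearest the present ones, or None.
- manip.get_state(): the state.
- manip.snapshot(name): name is "scene" or "top" or "wrist"; returns (picture, depth): 400x640x3 uint8, red, green, blue; 400x640 float32, m along the optical axis (not along the pixel's ray), 0 where there is no reading.
- manip.get_calibration(name): a dict with "K" (3x3 intrinsics, pixels), "k1" (the pictures are not rectified: a ray, as slopes to the right and down, at radius r is drawn at 1 + k1 r^2 times it, then the intrinsics apply), "cam_to_world" (4x4, takes a point from camera to world coordinates). Camera axes: x right, y up, looking along -z (the intrinsics and any distortion apply to the point x, -y, -z); pixel columns grow to the right and rows downward; lengths in m; the calibration is good to about 2 mm. A picture is of the moment at which its call begins: read the wrist's pose just before it. get_calibration takes no time and is no camera call; for the wrist camera it gives the pose at the moment of the call.
A pose or a line that the arm cannot do raises manip.Unreachable and nothing moves.
- manip.finish_job(): hands the job in, once; it reports no verdict.
The state is a dict: "time": time; "joints": joint angles; "qd": joint speeds; "joint_torque": joint torques, N m; "tool_pos": TCP position; "orientation": TCP orientation; "ft_force": force on the tool from outside, world axes, zero at the start; "moment": the same for the moment, N m; "finger_gap": finger opening in m.
Only numpy, scipy, OpenCV 4.12 (cv2) and the standard library are available. Lean on these libraries where they do the work, as an engineer would, in place of code of your own. Each camera call takes 0.05 s, during which the arm holds its last target. There are 200 camera calls.

### The job

Two flat wooden shoe patterns lean side by side on the sloping rest. Take the heel pattern, the one with the rounded top, and file it on edge, rounded end up, in the slot of the empty stand: lower it to the bottom of the slot rather than dropping it in, and let go. Leave the pointed pattern on the rest.

Things in the scene. Friction and masses are not known exactly. Their poses are not given: they have to be found in the camera images.
- heel_mid (a point): Centre of the pattern to file: a plywood board 10 mm thick, 64 mm wide, 120 mm long, about 60 g, foot straight, top end a half circle (radius 32 mm). The point is 60 mm from the foot, mid-width, mid-thickness. Axes: x through the thickness, y across the width, z from foot to rounded top. It starts on the rest, on either side of the pointed one, top tipped 30 degrees from vertical towards the robot.
- toe_mid (a point): Centre of the other pattern on the rest, which stays there: the same 10 x 64 x 120 mm board with the same axes, but its top end comes to a right-angled point. Loose; its centre is 136 mm from the heel pattern's.
- rest: Fixed wooden sloping rest, 270 mm long (y), up to 81 mm high; origin at the centre of its underside. Its face backs the boards on their robot side up to 55 mm from their foot; a ledge without a lip carries the foot 30 mm above the table. The boards' upper 65 mm are free on both faces; they come off along their own z or straight up.
- stand: The empty stand: fixed brown wooden block 60 (x) by 120 (y) by 70 mm high; slot in its middle, open at the top, 30 mm wide (x), 90 mm long (y), floor 12 mm above the table. Origin at the centre of its underside, z up. A twin stand, 155 to 310 mm away on either side, already holds a pointed pattern that stands out 62 mm above it.
Things that resemble listed ones, but are neither listed nor needed, are in the scene too. Leave any green or purple look-alike of the part that bears heel_mid alone.

How it is judged:
On the way:
1. the heel pattern, still held, is lowered upright in the slot to within about 18 mm of its floor (x of heel_mid in the frame of stand between -0.022 and 0.022 m and y of heel_mid in the frame of stand between -0.025 and 0.025 m and z of heel_mid in the frame of stand between 0.05 and 0.09 m and angle between heel_mid's own z axis and vertical below 0.42 rad and contact force between the fingers and heel above 0.5 N), for 0.1 s.
At the end, for the whole second after the job is handed in: Heel pattern at rest on the empty stand's slot floor, rounded end up, let go: centre within 22 mm across and 25 mm along the slot, 60 to 84 mm above the stand's underside, leaning under 0.42 rad; pointed pattern moved under 30 mm (x of heel_mid in the frame of stand between -0.022 and 0.022 m and y of heel_mid in the frame of stand between -0.025 and 0.025 m and z of heel_mid in the frame of stand between 0.06 and 0.084 m and angle between heel_mid's own z axis and vertical below 0.42 rad and linear speed of heel below 0.03 m/s and contact force between the fingers and heel below 0.1 N and distance of toe_mid from where it was at the start of the episode below 0.03 m); the robot touches nothing.
It fails at once if the pointed pattern is displaced by more than 30 mm (distance of toe_mid from where it was at the start of the episode above 0.03 m).
It also fails if it takes over 38 s, if anything falls off the work surface, if the arm or the gripper's body presses on something with over 40 N, if the wrist force passes 120 N, or if a joint passes its speed limit or range.

## Working session

There is one attempt and no reset: what is moved stays moved. The work goes in short steps, each a Python script; the robot and the scene stay as the last script left them, time stands still between calls to the robot, and variables do not carry over. Pictures are saved under pics/ and viewed, about 8 in all and at most 12, crops included, and the job is handed in when it is done.

```bash
mkdir -p pics
cat > h.py <<'E'
import numpy as np, cv2
from cell import manip
def pts(name, depth, cal=None):
    c=cal or manip.get_calibration(name); K=c["K"];h,w=depth.shape
    u,v=np.meshgrid(np.arange(w),np.arange(h))
    x=(u-K[0,2])/K[0,0]; y=(v-K[1,2])/K[1,1]
    xd,yd=x.copy(),y.copy()
    for _ in range(8):
        s=1+c["k1"]*(x*x+y*y); x=xd/s; y=yd/s
    P=np.stack([x*depth,-y*depth,-depth,np.ones_like(depth)],-1)
    W=P@np.array(c["cam_to_world"]).T
    W=W[...,:3]; W[depth<=0]=np.nan
    return W
E
python3 - <<'E'
from h import *
for n in("scene","top"):
    im,d=manip.snapshot(n); c=manip.get_calibration(n)
    np.savez(n,im=im,d=d); W=pts(n,d,c); np.save(n+"W",W)
    cv2.imwrite(f"pics/{n}1.png",im[...,::-1])
    print(n,np.round(c["cam_to_world"],3).tolist(),c["k1"],c["K"][0][0],(d>0).mean())
E
```

```text
scene [[-0.7, -0.522, 0.488, 1.145], [0.714, -0.528, 0.459, 0.478], [0.018, 0.67, 0.742, 1.084], [0.0, 0.0, 0.0, 1.0]] -0.11645965828316625 444.3258890873528 0.99601953125
top [[0.0, 0.976, -0.216, 0.248], [-1.0, 0.001, 0.001, -0.151], [0.001, 0.216, 0.976, 1.328], [0.0, 0.0, 0.0, 1.0]] -0.010930044287682827 478.9164021757171 0.99593359375
```

View pics/scene1.png

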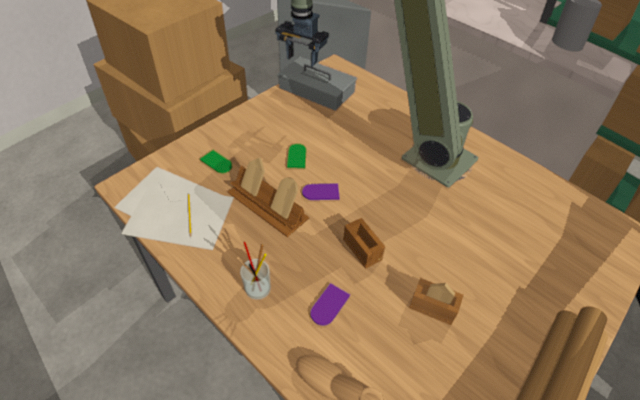

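View pics/top1.png

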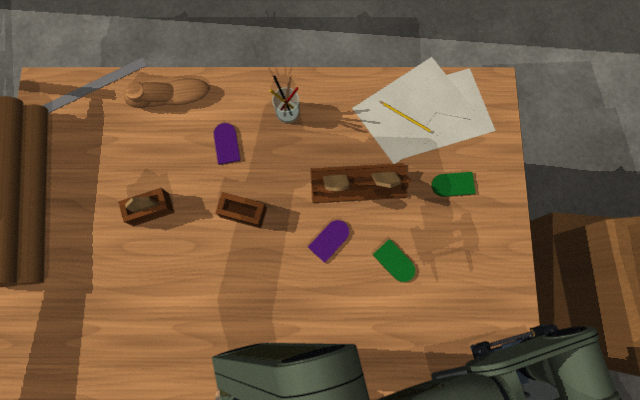

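The scene view shows the rest with two beige boards at (252,178) and (285,195). The empty stand is at (364,243) and the filled twin at (436,298). In the top view the boards are at (335,183) and (386,180), and the empty stand is at (242,209). The green and purple flat boards are decoys. Heel candidates are the two boards on the rest, so I'll crop those and measure.

Run:
```python
from h import *
S=np.load("scene.npz");T=np.load("top.npz")
a=cv2.resize(S["im"][145:245,215:325],None,fx=5,fy=5,interpolation=cv2.INTER_CUBIC)[:500]
b=cv2.resize(T["im"][155:215,300:420],None,fx=2.0,fy=2.0,interpolation=cv2.INTER_CUBIC)
out=np.zeros((500,800,3),np.uint8);out[:,:550]=a;out[:120,555:795]=b
cv2.imwrite("pics/crop1.png",out[...,::-1])
for n,im in(("scene",S["im"]),("top",T["im"])):
    W=np.load(n+"W.npy"); hsv=cv2.cvtColor(im,cv2.COLOR_RGB2HSV)
    m=(W[...,2]>0.02)&(W[...,2]<0.2)&(W[...,0]>0.3)&(W[...,0]<0.75)
    k,l,s,c=cv2.connectedComponentsWithStats(m.astype(np.uint8))
    for i in range(1,k):
        if s[i,4]<150: continue
        P=W[l==i]; q=P[P[:,2]>.055]
        r=cv2.minAreaRect(q[:,:2].astype(np.float32)*1000) if len(q)>5 else None
        print(n,i,c[i].round(),s[i,4],P.min(0).round(3),P.max(0).round(3),r)
        q=P[P[:,2]>.095]
        if len(q)>30:
            kk,ll,ss,cc=cv2.connectedComponentsWithStats(((l==i)&(W[...,2]>.095)).astype(np.uint8))
            for j in range(1,kk):
                Q=W[ll==j]
                if len(Q)<30: continue
                nn=np.linalg.svd(Q-Q.mean(0))[2][2]
                print("   upper",cc[j].round(),len(Q),Q.mean(0).round(3),Q.min(0).round(3),Q.max(0).round(3),"n",nn.round(3))
                for z in np.arange(.095,.14,.005):
                    B=Q[(Q[:,2]>=z)&(Q[:,2]<z+.005)]
                    if len(B): print("     z%.3f w%.3f x%.3f"%(z,np.ptp(B[:,1]),B[:,0].mean()))
```

```text
scene 1 [18.  6.] 507 [ 0.468 -2.377  0.02 ] [ 0.749 -2.328  0.126] ((650.1024169921875, -2356.017822265625), (198.04367065429688, 42.04196548461914), 2.4037227630615234)
   upper [5. 2.] 58 [ 0.709 -2.356  0.107] [ 0.655 -2.372  0.096] [ 0.745 -2.335  0.126] n [ 0.141  0.389 -0.91 ]
     z0.095 w0.027 x0.693
     z0.100 w0.027 x0.716
     z0.105 w0.025 x0.712
     z0.110 w0.014 x0.715
     z0.115 w0.037 x0.722
     z0.120 w0.009 x0.719
     z0.125 w0.014 x0.734
scene 2 [146.  51.] 3225 [ 0.3   -1.616  0.02 ] [ 0.503 -1.068  0.2  ] ((476.14898681640625, -1318.9957275390625), (171.5404815673828, 570.0913696289062), 20.455232620239258)
   upper [144.  44.] 1936 [ 0.442 -1.214  0.149] [ 0.301 -1.616  0.095] [ 0.503 -1.069  0.2  ] n [ 0.01   0.003 -1.   ]
     z0.095 w0.518 x0.437
     z0.100 w0.533 x0.441
     z0.105 w0.511 x0.443
     z0.110 w0.525 x0.452
     z0.115 w0.527 x0.438
     z0.120 w0.525 x0.436
     z0.125 w0.517 x0.442
     z0.130 w0.543 x0.440
     z0.135 w0.517 x0.448
     z0.140 w0.535 x0.450
scene 4 [270. 193.] 2318 [ 0.53  -0.407  0.02 ] [ 0.626 -0.129  0.144] ((563.3
[... 3340 characters left out ...]
44 x0.535
     z0.135 w0.021 x0.534
     z0.140 w0.000 x0.531
top 3 [145. 206.] 1267 [0.457 0.252 0.02 ] [0.552 0.383 0.133] ((505.046875, 319.3919372558594), (63.071746826171875, 122.13147735595703), 18.561344146728516)
   upper [136. 201.] 167 [0.505 0.32  0.111] [0.491 0.292 0.095] [0.519 0.353 0.133] n [-0.927 -0.335  0.167]
     z0.095 w0.057 x0.503
     z0.100 w0.060 x0.504
     z0.105 w0.050 x0.504
     z0.110 w0.045 x0.505
     z0.115 w0.035 x0.507
     z0.120 w0.022 x0.507
     z0.125 w0.013 x0.508
     z0.130 w0.004 x0.505
top 4 [240. 209.] 894 [ 0.451 -0.005  0.02 ] [0.54  0.124 0.076] ((495.6255187988281, 59.66258239746094), (121.64404296875, 60.92436218261719), 74.7594223022461)
```

View pics/crop1.png

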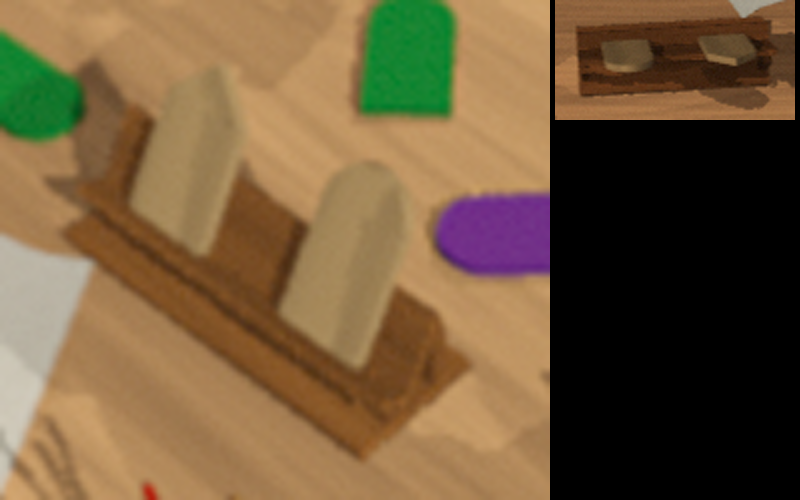

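Heel is the board at scene (285,195) / top (336,186): its top is rounded and its width narrows slowly. The board at scene (252,178) / top (387,182) has a pointed, linear taper, so that is the toe. Next I move to a pre-grasp along the board's axis and refine with the wrist camera.

```bash
cat >> h.py <<'E'
def board_R(psi, tilt, s=1):
    c,sn=np.cos(psi),np.sin(psi); ct,st=np.cos(tilt),np.sin(tilt)
    zb=np.array([-st*c,-st*sn,ct]); xb=np.array([ct*c,ct*sn,st]); yb=np.array([-sn,c,0])
    return np.stack([-zb,s*yb,s*xb],1), zb, xb, yb
PSI=np.radians(4.3); STAND=np.array([.4966,.0597]); PSIS=np.radians(-15.3)
E
python3 - <<'E'
from h import *
C=np.array([.563,-.1985,.0845])
for s in(1,-1):
    R,zb,xb,yb=board_R(PSI,np.radians(30),s); R2=board_R(PSIS,0,s)[0]
    for p,r in((C+.018*zb,R),(C+.138*zb,R),([*STAND,.09],R2),([*STAND,.26],R2)):
        q=manip.solve_ik(p,r); print(s,None if q is None else np.round(q,2))
s=1 if manip.solve_ik(C+.138*zb,board_R(PSI,np.radians(30),1)[0]) is not None else -1
qs={k:manip.solve_ik(C+.138*zb,board_R(PSI,np.radians(30),k)[0]) for k in(1,-1)}
s=min([k for k in qs if qs[k] is not None],key=lambda k:abs(qs[k][5])); print("s",s)
R,zb,xb,yb=board_R(PSI,np.radians(30),s)
manip.gripper_to(.032,10)
manip.move_ptp(C+.128*zb,R)
c=manip.get_calibration("wrist"); im,d=manip.snapshot("wrist")
W=pts("wrist",d,c); np.savez("w1",im=im,d=d,W=W); cv2.imwrite("pics/w1.png",im[...,::-1])
print(manip.get_state()["time"],manip.get_state()["finger_gap"],(d>0).mean())
# board frame coords about assumed centre
L=(W-C)@np.stack([xb,yb,zb],1)
m=(np.abs(L[...,0])<.02)&(np.abs(L[...,1])<.05)&(L[...,2]>.0)&(L[...,2]<.075)
Q=L[m]; print(len(Q),Q.min(0).round(4),Q.max(0).round(4))
for z in np.arange(0,.075,.006):
    B=Q[(Q[:,2]>=z)&(Q[:,2]<z+.006)]
    if len(B)>5: print("%.3f n%d"%(z,len(B)),"x",np.percentile(B[:,0],[2,50,98]).round(4),"y",np.percentile(B[:,1],[1,99]).round(4))
E
```

```text
1 [-0.53  0.29  2.08  0.74  0.43 -1.23]
1 [-0.61  0.08  2.03  0.53  0.68 -1.04]
1 [ 0.1   0.32  1.91 -0.    0.91  0.36]
1 [ 0.1   0.17  1.65 -0.    1.32  0.36]
-1 [-0.53  0.29  2.08  0.74  0.43  1.91]
-1 [-0.61  0.08  2.03  0.53  0.68  2.1 ]
-1 None
-1 None
s 1
2.9333 0.03219972468603969 0.99481640625
752 [-0.0035 -0.0315  0.    ] [0.0072 0.0299 0.0605]
0.006 n9 x [-0.0016  0.0023  0.0062] y [0.0294 0.0298]
0.012 n10 x [-0.0015  0.0027  0.007 ] y [0.0295 0.0298]
0.018 n11 x [-0.0025  0.0022  0.0068] y [0.0296 0.0299]
0.024 n12 x [-0.0024  0.0027  0.0069] y [0.0292 0.0298]
0.030 n23 x [-0.0025  0.0021  0.0068] y [0.0282 0.0296]
0.036 n53 x [-0.0025  0.0021  0.0067] y [-0.0315  0.0284]
0.042 n79 x [-0.0024  0.0021  0.0066] y [-0.0288  0.026 ]
0.048 n147 x [-0.0034  0.002   0.0065] y [-0.0258  0.0228]
0.054 n399 x [-0.0033  0.002   0.0064] y [-0.0197  0.0155]
```

View pics/w1.png

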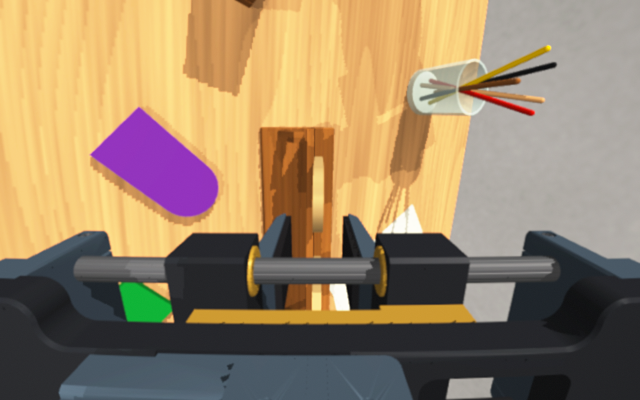

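The wrist view shows the heel edge-on at (318,195), between the fingertips at about x 270 and 350. The depth data puts it +2 mm through the thickness and -1 mm across from my estimate. I'll correct, descend, grip and lift.

Run:
```python
from h import *
R,zb,xb,yb=board_R(PSI,np.radians(30),1)
C=np.array([.563,-.1985,.0845])+.002*xb-.001*yb
P=C+.018*zb
f=lambda t:print(t,manip.get_state()["time"].__round__(2),np.round(manip.get_state()["ft_force"],2),round(manip.get_state()["finger_gap"],4))
manip.move_l(C+.128*zb,.1); manip.move_l(P,.1); f("down")
manip.gripper_to(0.0,15); f("closed")
manip.move_l(P+.11*zb,.1); f("lifted")
c=manip.get_calibration("wrist"); im,d=manip.snapshot("wrist"); cv2.imwrite("pics/w2.png",im[...,::-1])
R2=board_R(PSIS,0,1)[0]
manip.move_ptp([.50,-.10,.28],R2); manip.move_ptp([*STAND,.24],R2); f("above")
im,d=manip.snapshot("scene"); W=pts("scene",d); T=np.array([*STAND,.162])
X=np.array([np.cos(PSIS),np.sin(PSIS),0]);Y=np.array([-X[1],X[0],0])
L=(W-T)@np.stack([X,Y,[0,0,1]],1)
m=(np.abs(L[...,0])<.03)&(np.abs(L[...,1])<.055)&(np.abs(L[...,2]+.02)<.06)
Q=L[m]; print(len(Q))
for z in np.arange(-.08,.04,.01):
    B=Q[(Q[:,2]>=z)&(Q[:,2]<z+.01)]
    if len(B)>5: print("%.3f n%d"%(z,len(B)),"x",np.percentile(B[:,0],[2,50,98]).round(4),"y",np.percentile(B[:,1],[1,99]).round(4))
i2,_=manip.snapshot("top")
cv2.imwrite("pics/s2.png",np.hstack([cv2.resize(im[130:310,250:450],(500,450)),cv2.resize(i2[140:290,180:280],(300,450))])[...,::-1])
```

```text
down 4.43 [0.2  0.32 0.63] 0.0321
closed 4.9 [-1.12  0.71  3.25] 0.0097
lifted 6.15 [0.9  0.37 0.04] 0.0101
above 7.92 [-0.28 -0.57 -0.13] 0.0097
177
-0.000 n40 x [-0.004   0.0031  0.0051] y [-0.0326  0.0303]
0.010 n46 x [-0.0028  0.003   0.0049] y [-0.0324  0.0308]
0.020 n40 x [-0.0046  0.003   0.0049] y [-0.0338  0.0309]
0.030 n49 x [-0.0047  0.003   0.0059] y [-0.0296  0.0311]
```

View pics/s2.png

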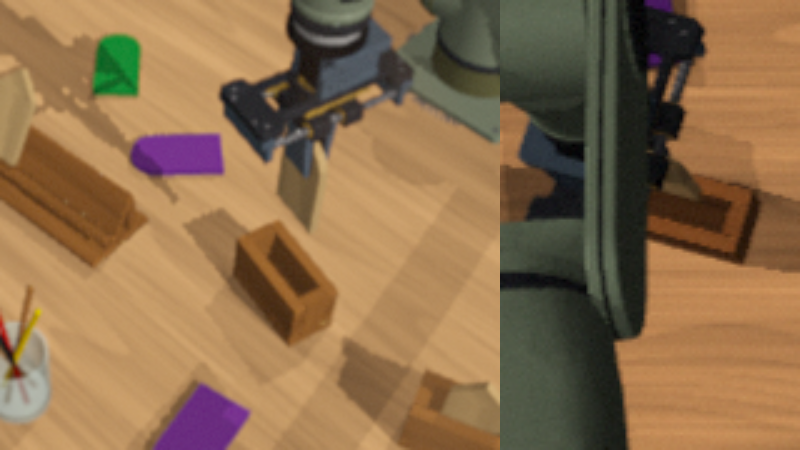

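The crop shows the heel held upright over the empty stand, with the pointed board still on the rest at left. Depth puts its foot at about 0.162 m as expected, centred to within 1 mm. I'll lower it now with force checks.

Run:
```python
from h import *
g=lambda:manip.get_state()
manip.move_l([*STAND,.105],.08); f0=np.array(g()["ft_force"]); print(g()["time"],f0.round(2))
z=.099
while z>.082:
    manip.move_l([*STAND,z],.03); df=np.array(g()["ft_force"])-f0; print(round(z,4),df.round(2))
    if df[2]>3 : break
    z-=.0015
manip.sleep(.3)
manip.gripper_to(.034,5); manip.sleep(.3); print("open",g()["time"],np.array(g()["ft_force"]).round(2),g()["finger_gap"])
manip.move_l([*STAND,.24],.1)
manip.move_ptp([.40,-.12,.32],g()["orientation"]); print(g()["time"])
W={}
for n in("scene","top"):
    im,d=manip.snapshot(n); W[n]=pts(n,d)
    X=np.array([np.cos(PSIS),np.sin(PSIS),0]);Y=np.array([-X[1],X[0],0])
    L=(W[n]-[*STAND,0])@np.stack([X,Y,[0,0,1]],1)
    m=(np.abs(L[...,0])<.05)&(np.abs(L[...,1])<.055)&(L[...,2]>.078)&(L[...,2]<.18); Q=L[m]
    for a in np.arange(.08,.15,.01):
        B=Q[np.abs(Q[:,2]-a)<.005]
        if len(B)>4: print(n,"%.3f"%a,len(B),"x",np.percentile(B[:,0],[2,50,98]).round(4),"y",np.percentile(B[:,1],[1,99]).round(4))
    print("top z",Q[:,2].max().round(4) if len(Q) else None)
    w=W[n]; m=(w[...,2]>.095)&(w[...,2]<.16)&(np.abs(w[...,0]-.56)<.04)&(np.abs(w[...,1]+.335)<.05); print("toe",m.sum(),w[m].mean(0).round(4))
    if n=="scene": s=im
cv2.imwrite("pics/s3.png",cv2.resize(s[140:320,200:460],(780,540))[...,::-1])
```

```text
9.8667 [-0.24  0.09 -0.04]
0.099 [-0.14 -0.43 -0.03]
0.0975 [ 0.47  0.21 -0.07]
0.096 [-0.16  0.2  -0.05]
0.0945 [ 1.04 -0.85 -0.24]
0.093 [ 0.24  0.64 -0.95]
0.0915 [ 0.24 -0.69 -0.1 ]
0.09 [-2.06 -1.76  8.15]
open 12.875 [-0.66  0.2   1.11] 0.03376133263419795
15.4083
scene 0.080 28 x [-0.0042  0.0027  0.0211] y [-0.0487  0.0318]
scene 0.090 37 x [-0.0053  0.0024  0.0039] y [-0.0337  0.0311]
scene 0.100 47 x [-0.0071  0.0021  0.0047] y [-0.0301  0.0322]
scene 0.110 38 x [-0.0081  0.0022  0.0043] y [-0.0312  0.0302]
scene 0.120 44 x [-0.0048  0.002   0.0043] y [-0.027  0.029]
scene 0.130 56 x [-0.0069 -0.0002  0.0041] y [-0.0212  0.0219]
top z 0.1371
toe 230 [ 0.5604 -0.3334  0.1138]
top 0.080 8 x [-0.0087 -0.0084 -0.0077] y [-0.0046  0.0279]
top 0.090 9 x [-0.0088 -0.0082 -0.0077] y [-0.0119  0.0282]
top 0.100 11 x [-0.0088 -0.008  -0.0075] y [-0.0103  0.0304]
top 0.110 14 x [-0.0088 -0.0081 -0.0001] y [-0.0141  0.0292]
top 0.120 30 x [-0.0082 -0.0047  0.0019] y [-0.0199  0.0258]
top 0.130 48 x [-0.0083 -0.004   0.0006] y [-0.0179  0.0175]
top z 0.1358
toe 178 [ 0.5545 -0.3331  0.1154]
```

View pics/s3.png

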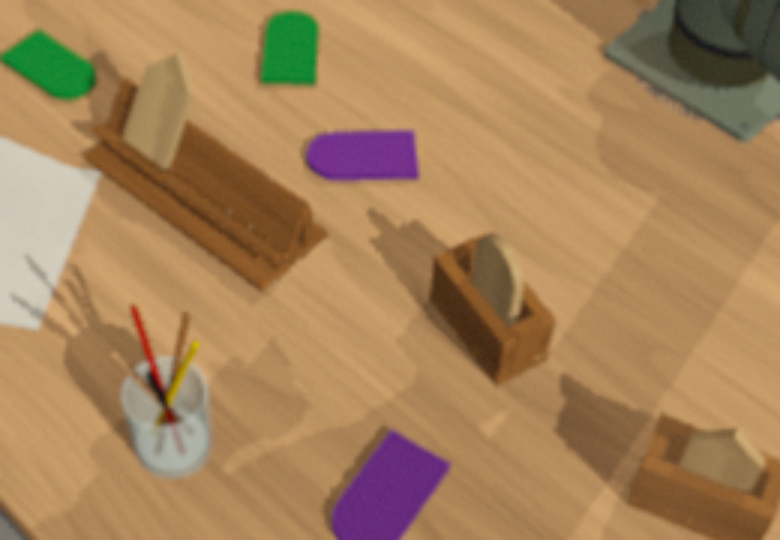

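The heel stands upright in the slot, rounded end up, at crop (497,275). The toe is unmoved on the rest at (155,110), and the robot is clear of everything.

```bash
python3 -c "
from cell import manip
manip.finish_job(); print(manip.get_state()['time'])"
```

```text
the job is handed in; nothing more can be done
the job is handed in; nothing more can be done
```

The heel pattern is filed on edge in the empty stand's slot, rounded end up and let go. I handed the job in about 15.5 s into the robot's clock; no verdict is reported.

I gripped it by its faces and lifted it off the rest along its own axis. Then I turned it upright and lowered it until it met the slot floor, a contact of about 8 N at the expected height. After that I opened the fingers and withdrew.

**Last checks:**
- **Heel:** it stands upright, centred within about 5 mm across the slot and 2 mm along it. Its top is at 136–137 mm, where resting on the floor should give 132 mm.
- **Camera disagreement:** the two cameras differ by about 3–4 mm on its position across the slot. That is slightly more than the calibration error, and well inside the 22 mm allowed.
- **Pointed pattern:** its position matches the start within 1 mm.
- **Robot:** it was clear of everything before I handed in.

No check failed.

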